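# Catch the falling lid of the iron case and ease it shut

### The job

The lid of the small tool case stands open, leaning back. With a fingertip behind it, nudge it forward past upright and let go so that it falls on its own; catch its bar on the outside of a finger, stop it there, then lower it gently until it is fully shut, without letting it drop. Grip or lift nothing, press only lightly on the lid, leave the things beside the case where they are, and finish with the hand clear of everything.

Things in the scene. Friction and masses are not known exactly. Their poses are not given: they have to be found in the camera images.
- hinge (a point): middle of the hinge line at the upper edge of the case's hinge side, 50 mm above the bench. Its axes are those of the case: x from the front (bar side) to the hinge side, y along the hinge line, z up.
- case: plain grey tool case 120 mm deep (x), 200 mm wide (y), lower half 50 mm high, pricking irons inside; it stands fast. Origin under its centre; hinge line 60 mm from it on the +x side, front wall 60 mm on the -x side. It lies across the bench: hinge side on the robot's right, bar on the left (its x axis within 0.4 rad of world -y). Behind the hinge side only things up to 112 mm high stand.
- bar (a point): centre of the round steel bar pull on the lid's free edge (moves with the lid): 10 mm thick, 90 mm long, parallel to the hinge line and 150 mm from it, 30 mm beyond the lid's edge (25 mm gap), 7 mm above the lid's underside plane, in which the hinge line lies. Shut, the bar is 57 mm above the bench, 30 mm in front of the case's front wall, with free space below it.
- lid (a joint): the lid, grey, 120 x 200 mm and 14 mm thick, about 0.37 kg with its bar; the value is its hinge angle in rad: 0 shut, 1.57 upright, 1.85 leaning fully back against its stop. The lid balances at about 1.5 rad; below that it falls shut by itself, slowed by a greased hinge (damping about 0.36 N m s/rad): it creeps near upright, takes roughly 4 s in all, and slaps shut at 0.6 to 0.8 rad/s if let drop; lower it at under 0.3. Holding it up at the bar takes 1 to 2 N. No latch.
- tin: round red tin 56 mm across, 35 mm high, loose on the bench behind the case's hinge side; origin under its centre. To be left alone.
- bottle: white plastic bottle 43 mm across, 112 mm high, loose on the bench behind the case's hinge side; origin under its centre. To be left alone.
- spool: spool of thread 32 mm across, 42 mm high, loose on the bench in front of the case, off the far end of the bar; origin under its centre. To be left alone.

How it is judged (in metres and radians):
On the way, in this order (a step that is already met when the one before it is completed fails the run):
1. the lid, tipped past upright, falls forward on its own with no finger touching it (value of joint lid between 0.4 and 1.48 rad and velocity of joint lid below -0.02 rad/s and contact force between the fingers and lid below 0.05 N), for 0.1 s.
2. the lid is caught and stopped on the fingers while still well open (over 0.25 rad) (contact force between the fingers and lid above 0.2 N and value of joint lid between 0.25 and 1.25 rad and velocity of joint lid above -0.12 rad/s), for 0.3 s.
At the end, for the whole second after the job is handed in: the lid is fully shut (within 0.03 rad, 5 mm at the bar) and at rest; tin, bottle and spool stand within 15 mm of where they were (value of joint lid below 0.03 rad and velocity of joint lid between -0.05 and 0.05 rad/s and distance of each of tin, bottle, spool from where it was at the start of the episode below 0.015 m and angle between each of tin, bottle, spool's own z axis and vertical below 0.2 rad); the robot touches nothing.
It fails at once if the lid drops: it closes faster than 0.45 rad/s in the last part of its travel (0.25 to 0.03 rad) (value of joint lid between 0.03 and 0.25 rad and velocity of joint lid below -0.45 rad/s).
It fails at once if the lid is gripped or pressed hard (over 20 N) (contact force between the fingers and lid above 20 N).
It fails at once if a thing beside the case is knocked, moved or lifted (distance of any of tin, bottle, spool from where it was at the start of the episode above 0.02 m).
It also fails if it takes over 69 s, if anything falls off the work surface, if the arm or the gripper's body presses on something with over 40 N, if the wrist force passes 120 N, or if a joint passes its speed limit or range.

### The arm

A 6-joint arm with a two-finger parallel gripper is mounted at the origin on a cart in front of the work surface, level with it; the furniture and walls round the work are solid. World frame = base frame: x ahead of the robot, y to its left, z up, the work surface at z = 0. Lengths are in mm, angles in rad, forces in N, time in s.
With the tool pointing down it reaches from about 300 to 775 mm from the base axis. Payload 14.6 kg.
Tool frame: the origin (TCP) lies between the finger pads; the fingertips stand 17 mm ahead of it and the grasp point (between the pads) lies 2 mm behind it (manip.tip_reach is the distance from the TCP to the fingertips, in mm); z points along the fingers, y is the line along which they close (so a half turn about z gives the same grasp; the last joint's range is limited). The gripper opens to 94 mm and grips with 3 to 60 N. Pads are 16 mm wide; open, the fingers measure 119 mm over their backs; the gripper's body (75 mm by 177 mm) begins 78 mm behind the grasp point.
Start: joints at [1.112, 0.3, 1.521, -0, 1.321, -0.067], TCP at [210.016, 508.314, 222.446] pointing down, gripper open.
Joint ranges: [-3.03, 3.03], [-0.79, 2.21], [0.23, 2.52], [-1.04, 4.18], [0, 3.07], [-2.55, 2.55]. Speed limits (rad/s): [2.22, 2.22, 2.57, 3.14, 3.14, 3.14].

### API

Orientations are given as [roll, pitch, yaw] about the fixed x, y, z axes, in that order (R = Rz(yaw) Ry(pitch) Rx(roll)).
In Python, from cell import manip, viewer gives the robot as it stands.
- The arm moves only by the tool apply_moves, never from a script. Its argument "moves" is a list of rows, each a list of 3 entries, a list of its own where there are three numbers: the shift along the tool's x, y, z each as a share of 0.25 m, from -1 to 1, then the turn, a rotation vector about the tool's x, y, z each as a share of pi rad, from -1 to 1, then the closure, from 0 (fully open) to 1 (shut). In form: [[[dx, dy, dz], [wx, wy, wz], grip], ...]. A call has 1 to 12 rows; each row is the pose to reach, as a shift and turn from the pose commanded when the call began, along the tool's axes at that moment, turning the shorter way round; what a row does not reach only later rows make up. A row lasts 1/12 s, in which the tool goes at most 41.7 mm and 7.16 degrees, less where a joint would pass 70% of its speed; a pose out of reach is approached as far as the arm can. A call with a number of a shift or a turn outside -1 to 1 is refused whole. A call with a gripper value outside its range is refused whole. The fingers move at their own pace and stop on an object; "squeeze" is the grip in N (left out, the last holds). Time passes only in rows, so rows that repeat a pose let the fingers close. It gives the time, the measured TCP pose, the force, the opening and the grip force at its end, in the units of the state.
- manip.read_state(): the state, without advancing time (a new reading comes with each control period).
- viewer.camera(name): name is "scene" or "top"; returns the picture (400x640x3 uint8, blue, green, red); there is no depth.
- viewer.camera_info(name): a dict with "camera_matrix" (3x3 intrinsics, pixels), "R" (3x3) and "t" (3): a world point X has camera coordinates R X + t. Camera axes: x right, y down, z forward; pixel columns grow to the right and rows downward; lengths in mm; the calibration is good to about 2 mm. A picture is of the moment at which its call begins. camera_info takes no time and is no camera call.
- manip.sign_off(): hands the job in; it is judged then, once.
The state is a dict: "clock": time; "joints": joint angles; "qd": joint speeds; "effort": joint torques, N m; "eef_pos": TCP position; "eef_rot": TCP orientation; "wrist_force": force on the tool from outside, world axes, zero at the start; "moment": the same for the moment, N m; "finger_gap": finger opening in mm; "finger_force": force on a finger pad.
Only numpy, scipy, OpenCV 4.12 (cv2) and the standard library are available. Lean on these libraries where they do the work, as an engineer would, in place of code of your own. Each camera call takes 0.05 s, during which the arm holds its last target. There are 200 camera calls.

## Working session

There is one attempt and no reset: what is moved stays moved. The work goes in short steps, Python scripts to look and compute and a tool call to move; the robot and the scene stay as the last step left them, time stands still between calls to the robot, and variables do not carry over. Pictures are saved under pics/ and viewed, at most 12 in all, crops included, and the job is handed in when it is done.

Besides the shell and the picture viewer there is one more tool, called after "Request:" as a command line: name --argument value ..., lists and objects as JSON in quotes. apply_moves: Moves the arm, as the interface text tells. Shift numbers are shares of 0.25 m and turn numbers shares of pi rad, none past 1 either way. Its arguments: {"type":"object","properties":{"moves":{"type":"array"},"squeeze":{"type":"number"}},"required":["moves"]}

```bash
mkdir -p pics; ls; python3 - <<'E'
from cell import manip, viewer
import cv2
for n in("scene","top"):
    im=viewer.camera(n); cv2.imwrite(f"pics/{n}0.png",im)
    i=viewer.camera_info(n); print(n,i)
print(manip.read_state(), manip.tip_reach)
E
```

```text
pics
scene {'camera_matrix': array([[505.99582081,   0.        , 322.07421535],
       [  0.        , 505.99582081, 201.95254352],
       [  0.        ,   0.        ,   1.        ]]), 'R': array([[ 0.60038351, -0.7996657 , -0.00862629],
       [-0.60041202, -0.44360762, -0.66537034],
       [ 0.52824715,  0.4046567 , -0.7464636 ]]), 't': array([-430.47804233,  361.40014044,  659.58874497])}
top {'camera_matrix': array([[439.61378671,   0.        , 321.8192283 ],
       [  0.        , 439.61378671, 191.46911936],
       [  0.        ,   0.        ,   1.        ]]), 'R': array([[ 1.97765438e-02, -9.99804422e-01, -7.25814123e-05],
       [-9.99301283e-01, -1.97642886e-02, -3.17225235e-02],
       [ 3.17148847e-02,  6.99892574e-04, -9.99496711e-01]]), 't': array([-109.07915031,  552.50566283,  946.05759625])}
{'clock': 0.1, 'joints': array([ 1.11241044e+00,  3.00416780e-01,  1.52146487e+00, -1.31603063e-05,
        1.32071005e+00, -6.66133331e-02]), 'qd': array([ 0.00102042, -0.00212123, -0.00160312,  0.00033142,  0.00031219,
       -0.00062593]), 'effort': array([ 5.97477924e-05, -5.32649159e+01, -3.53278649e+01,  7.08675664e-02,
        2.35582731e-02, -9.02767397e-05]), 'eef_pos': array([209.92904887, 508.14416695, 221.96528228]), 'eef_rot': array([-3.14059498e+00, -5.37807371e-05,  2.74982334e+00]), 'wrist_force': array([0.37496899, 0.54613317, 0.01790277]), 'moment': array([ 0.05129848, -0.01242489, -0.01622629]), 'finger_force': 0.0, 'finger_gap': 93.88425723256903} 17.0
```

View pics/scene0.png

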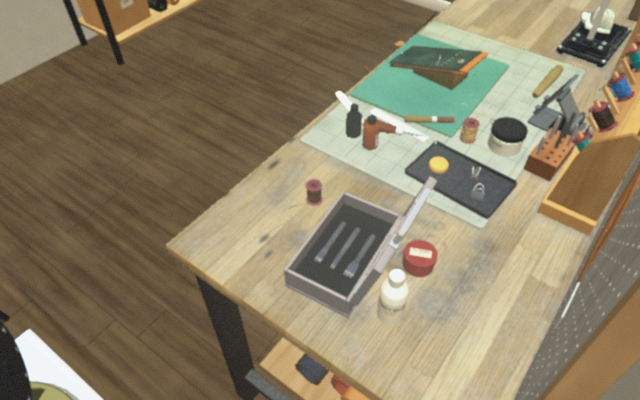

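View pics/top0.png

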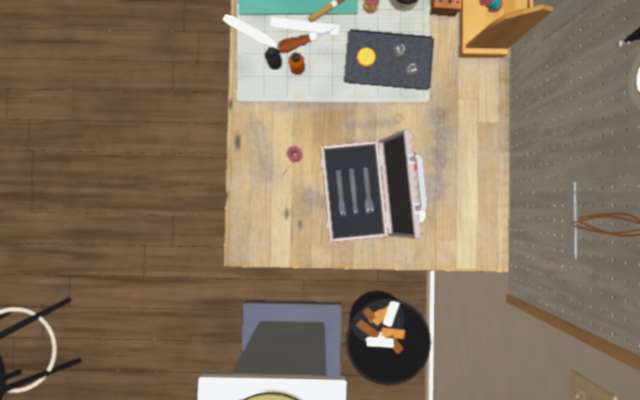

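The scene shows the open case at about (345,250), the lid leaning right, the tin at (420,258), the bottle at (394,290) and the spool at (314,192). The top view shows the case rim from about (322,147) to (387,236), the lid up to about x=422, and the spool at (295,154). Next I'll take an enlarged crop for the corners.

```bash
python3 - <<'E'
import cv2
t=cv2.imread("pics/top0.png")[120:250,280:440]; s=cv2.imread("pics/scene0.png")[165:325,275:445]
cv2.imwrite("pics/tc.png",cv2.resize(t,None,fx=4.6,fy=4.6,interpolation=cv2.INTER_CUBIC))
cv2.imwrite("pics/sc.png",cv2.resize(s,None,fx=3.7,fy=3.7,interpolation=cv2.INTER_CUBIC))
E
```

```text
(no output)
```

View pics/tc.png

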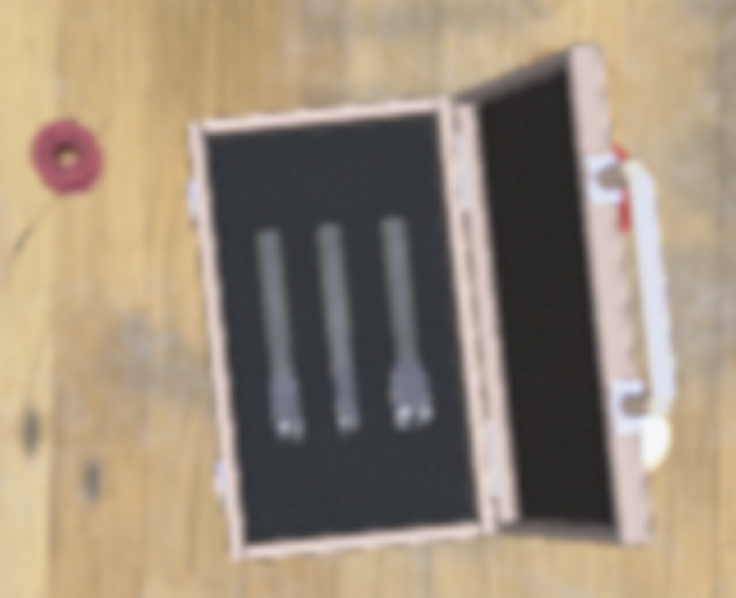

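View pics/sc.png

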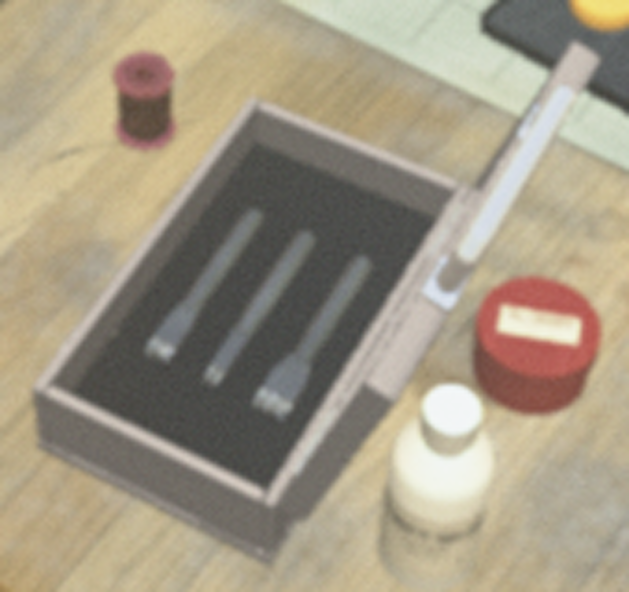

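The crops show the rim corners: in top (÷4.6) (190,125), (238,555), (447,98) and (493,530), with the lid's bar around (650,280). In scene (÷3.7), the tin top is at (537,325), the bottle cap at (452,415) and the spool top at (145,75).

```bash
cat >h.py <<'E'
import numpy as np
from cell import manip, viewer
def ray(n,uv,z):
    i=viewer.camera_info(n);R,t=i["R"],i["t"]
    d=R.T@np.linalg.inv(i["camera_matrix"])@[*uv,1]; c=-R.T@t
    return c+d*(z-c[2])/d[2]
def proj(n,X):
    i=viewer.camera_info(n);p=i["camera_matrix"]@(i["R"]@X+i["t"]);return p[:2]/p[2]
E
python3 - <<'E'
from h import *
np.set_printoptions(precision=1,suppress=True)
T=lambda x,y:(280+x/4.6,120+y/4.6)
S=lambda x,y:(275+x/3.7,165+y/3.7)
ct=[ray("top",T(*p),50) for p in[(190,125),(238,555),(447,98),(493,530)]]
cs=[ray("scene",S(*p),50) for p in[(255,103),(40,388),(460,188),(270,498)]]
for c in(ct,cs):
    c=np.array(c);print(c)
    x=(c[2]+c[3]-c[0]-c[1])/2; y=(c[0]-c[1]+c[2]-c[3])/2
    print("len",np.linalg.norm(x),np.linalg.norm(y),"ang x",np.arctan2(x[1],x[0]),"y ang",np.arctan2(y[1],y[0]),"ctr",c.mean(0))
print("spool",ray("top",T(66,157),42),ray("scene",S(145,75),42))
print("tin",ray("scene",S(537,325),35),"bottle",ray("scene",S(452,408),112))
E
```

```text
[[ 645.6  -95.3   50. ]
 [ 451.8 -120.7   50. ]
 [ 660.2 -211.5   50. ]
 [ 465.3 -235.3   50. ]]
len 116.27858074736417 195.92346239685287 ang x -1.4497482263023516 y ang 0.12601331223186119 ctr [ 555.7 -165.7   50. ]
[[ 649.1 -101.4   50. ]
 [ 456.  -123.6   50. ]
 [ 662.  -211.1   50. ]
 [ 470.8 -235.    50. ]]
len 111.43570045313383 193.5348100315822 ang x -1.4464474452896299 y ang 0.1195553155544326 ctr [ 559.5 -167.8   50. ]
spool [630.9 -38.9  42. ] [638.  -41.3  42. ]
tin [ 624.5 -276.2   35. ] bottle [ 514.7 -288.7  112. ]
```

```bash
cat >>h.py <<'E'
from scipy.spatial.transform import Rotation as Ro
C=np.array([557.5,-166.5,0]);ux=np.array([.1235,-.9923,0]);uy=np.array([.9923,.1235,0])
H=C+60*ux+[0,0,50]
def W(x,y,z): return H*[1,1,0]+x*ux+y*uy+[0,0,z]      # hinge-frame mm, z above bench
def RT(tilt): # 0 = down, + = fingers lean towards +ux (hinge)
    c,s=np.cos(tilt),np.sin(tilt); z=ux*s-np.array([0,0,c]); return np.c_[np.cross(uy,z),uy,z]
def rel(p0,R0,p,R):
    return np.round(R0.T@(p-p0)/250,3), np.round(Ro.from_matrix(R0.T@R).as_rotvec()/np.pi,3)
def st():
    s=manip.read_state(); return s["eef_pos"],Ro.from_euler("xyz",s["eef_rot"]).as_matrix(),s
def loc(p): d=p-H; return np.round([d@ux,d@uy,p[2]],1)
E
python3 - <<'E'
from h import *
p,R,s=st(); R0=RT(0)
A=[np.array(a) for a in[(330,330,330),(440,110,330),(520,-110,330)]]+[W(86,0,330),W(86,0,195)]
for a in A: print(a.round(),*rel(p,R,a,R0)); p,R=a,R0
E
```

```text
[330 330 330] [-0.716 -0.476 -0.432] [-0.     0.     0.336]
[440 110 330] [-0.928  0.328  0.   ] [0. 0. 0.]
[ 520 -110  330] [-0.913  0.209  0.   ] [0. 0. 0.]
[ 576. -311.  330.] [-0.827  0.121  0.   ] [0. 0. 0.]
[ 576. -311.  195.] [0.   0.   0.54] [0. 0. 0.]
```

Request:
apply_moves --moves '[[[-0.1,-0.1,-0.3],[0,0,0.05],1],[[-0.716,-0.476,-0.432],[0,0,0.336],1],[[-0.716,-0.476,-0.432],[0,0,0.336],1],[[-0.716,-0.476,-0.432],[0,0,0.336],1],[[-0.716,-0.476,-0.432],[0,0,0.336],1],[[-0.716,-0.476,-0.432],[0,0,0.336],1],[[-0.716,-0.476,-0.432],[0,0,0.336],1],[[-0.716,-0.476,-0.432],[0,0,0.336],1],[[-0.716,-0.476,-0.432],[0,0,0.336],1],[[-0.716,-0.476,-0.432],[0,0,0.336],1],[[-0.716,-0.476,-0.432],[0,0,0.336],1]]' --squeeze 5

```text
clock: 1.02
eef_pos: [330.0, 330.0, 330.3]
eef_rot: [-3.141, 0.0, 1.696]
wrist_force: [0.3, -0.4, 0.6]
finger_gap: 24.0
finger_force: 0.0
```

Request:
apply_moves --moves '[[[-0.928,0.328,0],[0,0,0],1],[[-0.928,0.328,0],[0,0,0],1],[[-0.928,0.328,0],[0,0,0],1],[[-0.928,0.328,0],[0,0,0],1],[[-0.928,0.328,0],[0,0,0],1],[[-0.928,0.328,0],[0,0,0],1],[[-0.928,0.328,0],[0,0,0],1],[[-0.928,0.328,0],[0,0,0],1]]'

```text
clock: 1.68
eef_pos: [440.4, 108.6, 330.1]
eef_rot: [-3.141, -0.0, 1.693]
wrist_force: [-0.2, 0.3, 0.8]
finger_gap: 0.3
finger_force: 0.0
```

```bash
python3 - <<'E'
from h import *
p,R,s=st();print(p,R.round(3),s["joints"],s["finger_gap"])
a=W(-150,0,250);print("tilt test",a,*rel(p,R,a,RT(.8)))
E
```

```text
[440.36169317 108.63457416 330.12682175] [[-0.122  0.992 -0.001]
 [ 0.992  0.122 -0.   ]
 [ 0.    -0.001 -1.   ]] [1.61062729e-01 1.68450527e-02 1.60027385e+00 3.53570947e-05
 1.52521372e+00 3.84718003e-02] 0.29559247343466455
tilt test [546.385 -77.193 250.   ] [-0.79  0.33  0.32] [-0.    -0.255 -0.   ]
```

Request:
apply_moves --moves '[[[-0.79,0.33,0.32],[0,-0.255,0],1],[[-0.79,0.33,0.32],[0,-0.255,0],1],[[-0.79,0.33,0.32],[0,-0.255,0],1],[[-0.79,0.33,0.32],[0,-0.255,0],1],[[-0.79,0.33,0.32],[0,-0.255,0],1],[[-0.79,0.33,0.32],[0,-0.255,0],1],[[-0.79,0.33,0.32],[0,-0.255,0],1],[[-0.79,0.33,0.32],[0,-0.255,0],1],[[-0.79,0.33,0.32],[0,-0.255,0],1],[[-0.79,0.33,0.32],[0,-0.255,0],1]]'

```text
clock: 2.52
eef_pos: [546.4, -74.9, 251.3]
eef_rot: [3.14, 0.799, 1.695]
wrist_force: [0.0, -0.2, -0.3]
finger_gap: 0.4
finger_force: 0.0
```

```bash
python3 - <<'E'
from h import *
p,R,s=st();print(loc(p),R.round(3),s["joints"])
a=W(-100,0,330);print(*rel(p,R,a,RT(0)))
b=W(86,0,330);print(*rel(a,RT(0),b,RT(0)))
E
```

```text
[-152.3    0.3  251.3] [[-0.086  0.992  0.09 ]
 [ 0.692  0.125 -0.711]
 [-0.717  0.001 -0.697]] [ 0.13007883  0.30870486  1.6251537  -0.83184315  1.32291448  0.27001324]
[-0.371 -0.001 -0.07 ] [0.001 0.254 0.   ]
[-0.744  0.     0.   ] [0. 0. 0.]
```

Request:
apply_moves --moves '[[[-0.371,0,-0.07],[0,0.254,0],1],[[-0.371,0,-0.07],[0,0.254,0],1],[[-0.371,0,-0.07],[0,0.254,0],1],[[-0.371,0,-0.07],[0,0.254,0],1],[[-0.371,0,-0.07],[0,0.254,0],1],[[-0.371,0,-0.07],[0,0.254,0],1],[[-0.371,0,-0.07],[0,0.254,0],1],[[-0.371,0,-0.07],[0,0.254,0],1]]'

```text
clock: 3.18
eef_pos: [552.6, -128.8, 330.5]
eef_rot: [3.138, 0.001, 1.693]
wrist_force: [0.3, -0.3, 0.1]
finger_gap: 0.5
finger_force: 0.0
```

Request:
apply_moves --moves '[[[-0.744,0,0],[0,0,0],1],[[-0.744,0,0],[0,0,0],1],[[-0.744,0,0],[0,0,0],1],[[-0.744,0,0],[0,0,0],1],[[-0.744,0,0],[0,0,0],1],[[-0.744,0,0],[0,0,0],1],[[-0.744,0,0],[0,0,0],1]]'

```text
clock: 3.77
eef_pos: [575.6, -312.1, 330.1]
eef_rot: [3.141, 0.004, 1.694]
wrist_force: [0.4, 0.6, 0.5]
finger_gap: 0.3
finger_force: 0.0
```

```bash
python3 - <<'E'
from h import *
import cv2
p,R,s=st();print(loc(p),R.round(3),s["joints"])
a=W(86,0,195);print(*rel(p,R,a,RT(0)))
im=viewer.camera("scene");cv2.imwrite("pics/s1.png",cv2.resize(im[130:330,240:520],None,fx=2.5,fy=2.5))
for q in [(48.1,-45,192),(48.1,45,192)]: print(proj("scene",W(*q)))
E
```

```text
[ 86.7  -0.  330.1] [[-0.123  0.992  0.001]
 [ 0.992  0.123 -0.004]
 [-0.004  0.001 -1.   ]] [-0.55157645  0.500956    0.99998583 -0.00309762  1.63742279 -0.6750842 ]
[ 0.005 -0.     0.54 ] [ 0.     0.001 -0.   ]
[401.66717636 232.87158134]
[426.93813016 190.26579966]
```

View pics/s1.png

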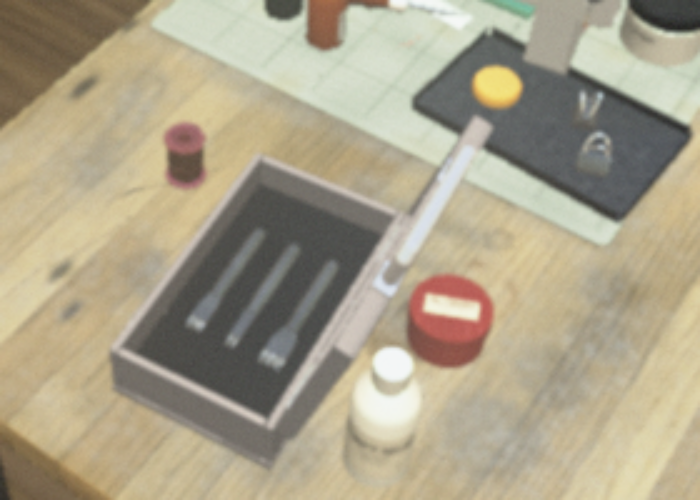

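The bar runs (399,237)–(429,190) in the full scene picture. That is within 4 px of the prediction, so the frame is good. Next I descend behind the bar and push slowly.

Request:
apply_moves --moves '[[[0.005,0,0.15],[0,0,0],1],[[0.005,0,0.3],[0,0,0],1],[[0.005,0,0.45],[0,0,0],1],[[0.005,0,0.54],[0,0,0],1],[[0.005,0,0.54],[0,0,0],1],[[0.005,0,0.54],[0,0,0],1]]'

```text
clock: 4.32
eef_pos: [575.7, -310.0, 195.8]
eef_rot: [3.142, 0.003, 1.696]
wrist_force: [-0.8, -0.0, 0.9]
finger_gap: 0.7
finger_force: 0.0
```

Request:
apply_moves --moves '[[[0.025,0,0],[0,0,0],1],[[0.05,0,0],[0,0,0],1],[[0.075,0,0],[0,0,0],1],[[0.1,0,0],[0,0,0],1],[[0.12,0,0],[0,0,0],1],[[0.14,0,0],[0,0,0],1],[[0.16,0,0],[0,0,0],1],[[0.18,0,0],[0,0,0],1],[[0.18,0,0],[0,0,0],1]]'

```text
clock: 5.07
eef_pos: [569.7, -265.7, 194.7]
eef_rot: [-3.141, 0.003, 1.695]
wrist_force: [0.4, 0.2, 0.3]
finger_gap: 0.2
finger_force: 0.2
```

```bash
python3 - <<'E'
from h import *
import cv2
p,R,s=st();print(loc(p),s["wrist_force"])
im=viewer.camera("scene");cv2.imwrite("pics/s2.png",cv2.resize(im[130:330,240:520],None,fx=2.5,fy=2.5))
p,R=W(42,0,195),RT(0)
for n,(x,z,t) in dict(push=(-10,195,0),back=(20,195,0),up=(20,300,0),over=(-110,300,.6),down=(-135,190,.6),catch=(-101,169,.6)).items(): print(n,*rel(p,R,W(x,0,z),RT(t)))
E
```

```text
[ 4.000e+01 -1.000e-01  1.947e+02] [0.38288742 0.15437816 0.32090404]
push [ 0.208 -0.     0.   ] [0. 0. 0.]
back [0.088 0.    0.   ] [0. 0. 0.]
up [ 0.088  0.    -0.42 ] [0. 0. 0.]
over [ 0.608 -0.    -0.42 ] [ 0.    -0.191  0.   ]
down [ 0.708 -0.     0.02 ] [ 0.    -0.191  0.   ]
catch [0.572 0.    0.104] [ 0.    -0.191  0.   ]
```

View pics/s2.png

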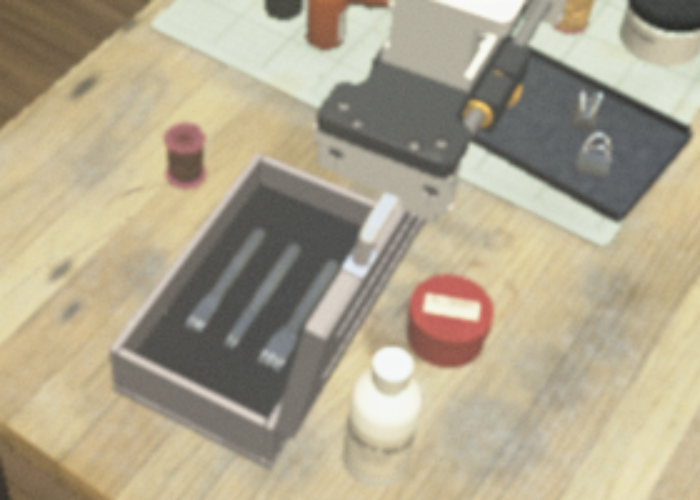

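```bash
python3 - <<'E'
from h import *
f=lambda q:((proj("scene",W(*q))-[240,130])*2.5).round()
for q in [(40,0,178),(40,0,195),(40,0,275),(40,88,275),(40,-88,275),(27,45,195),(27,-45,195)]: print(q,f(q))
for th in(1.85,1.7,1.6,1.5,1.4,1.2):
    x,z=-150*np.cos(th)+7*np.sin(th),50+150*np.sin(th)+7*np.cos(th); print(th,round(x),round(z),f((x,45,z)),f((x,-45,z)))
E
```

```text
(40, 0, 178) [421. 213.]
(40, 0, 195) [424. 193.]
(40, 0, 275) [443.  90.]
(40, 88, 275) [505.  -7.]
(40, -88, 275) [370. 204.]
(27, 45, 195) [434. 134.]
(27, -45, 195) [369. 239.]
1.85 48 192 [467. 150.] [404. 257.]
1.7 26 198 [434. 130.] [368. 235.]
1.6 11 200 [410. 119.] [344. 222.]
1.5 -4 200 [387. 110.] [319. 211.]
1.4 -19 199 [364. 102.] [294. 203.]
1.2 -48 192 [319.  93.] [248. 191.]
```

Request:
apply_moves --moves '[[[0.03,0,0],[0,0,0],1],[[0.06,0,0],[0,0,0],1],[[0.09,0,0],[0,0,0],1],[[0.12,0,0],[0,0,0],1],[[0.15,0,0],[0,0,0],1],[[0.175,0,0],[0,0,0],1],[[0.195,0,0],[0,0,0],1],[[0.208,0,0],[0,0,0],1],[[0.088,0,0],[0,0,0],1],[[0.088,0,-0.15],[0,0,0],1],[[0.088,0,-0.3],[0,0,0],1],[[0.088,0,-0.42],[0,0,0],1]]'

```text
clock: 6.12
eef_pos: [566.9, -244.6, 302.0]
eef_rot: [3.141, 0.003, 1.694]
wrist_force: [0.2, 0.7, 0.6]
finger_gap: 0.5
finger_force: 0.0
```

Request:
apply_moves --moves '[[[0.13,0,-0.02],[0,-0.03,0],1],[[0.26,0,-0.02],[0,-0.07,0],1],[[0.39,0,0],[0,-0.11,0],1],[[0.52,0,0],[0,-0.15,0],1],[[0.6,0,0.1],[0,-0.191,0],1],[[0.62,0,0.25],[0,-0.191,0],1],[[0.62,0,0.38],[0,-0.191,0],1],[[0.62,0,0.44],[0,-0.191,0],1]]'

```text
clock: 6.78
eef_pos: [546.5, -89.6, 185.0]
eef_rot: [-3.136, 0.602, 1.7]
wrist_force: [-0.6, -0.4, -0.5]
finger_gap: 0.5
finger_force: 0.0
```

```bash
python3 - <<'E'
from h import *
import cv2
im=viewer.camera("scene");cv2.imwrite("pics/s3.png",cv2.resize(im[130:330,240:520],None,fx=2.5,fy=2.5))
p,R,s=st();print(loc(p),s["wrist_force"],s["joints"],s["clock"])
f=lambda q:((proj("scene",W(*q))-[240,130])*2.5).round()
print(f((-135,0,190)))
for th in(1.85,1.6,1.5,1.4,1.3,1.2,1.1,1,.9,.8,.6):
    x,z=-150*np.cos(th)+7*np.sin(th),50+150*np.sin(th)+7*np.cos(th)
    x2,z2=-120*np.cos(th)+14*np.sin(th),50+120*np.sin(th)+14*np.cos(th)
    print(th,round(x),round(z),f((x,-45,z)),"corner",f((x2,-100,z2)))
    q=np.array([x,z])-13*np.array([.825,.565])-5*np.array([.565,-.825])
    if th<1.25: print("  catch rel",q.round(),*rel(W(-135,0,190),RT(.6),W(q[0],0,q[1]),RT(.6)))
E
```

```text
[-137.1   -1.8  183.7] [-1.13743306 -0.31237711 -2.90320777] [ 0.02997633  0.34542507  1.66530722 -0.66108753  1.16546178  0.1830258 ] 6.8333
[157.  92.]
1.85 48 192 [404. 257.] corner [353. 362.]
1.6 11 200 [344. 222.] corner [305. 332.]
1.5 -4 200 [319. 211.] corner [285. 321.]
1.4 -19 199 [294. 203.] corner [265. 312.]
1.3 -33 196 [271. 196.] corner [246. 305.]
1.2 -48 192 [248. 191.] corner [227. 299.]
  catch rel [-61. 189.] [-0.241  0.     0.169] [ 0.  0. -0.]
1.1 -62 187 [226. 188.] corner [209. 294.]
  catch rel [-75. 184.] [-0.183 -0.     0.156] [ 0.  0. -0.]
1 -75 180 [206. 188.] corner [192. 292.]
  catch rel [-89. 177.] [-0.123 -0.     0.148] [ 0.  0. -0.]
0.9 -88 172 [187. 189.] corner [176. 291.]
  catch rel [-101.  169.] [-0.063  0.     0.147] [ 0.  0. -0.]
0.8 -99 162 [170. 192.] corner [161. 291.]
  catch rel [-113.  159.] [-0.003 -0.     0.151] [ 0.  0. -0.]
0.6 -120 140 [143. 203.] corner [136. 296.]
  catch rel [-133.  137.] [0.114 0.    0.178] [ 0.  0. -0.]
```

View pics/s3.png

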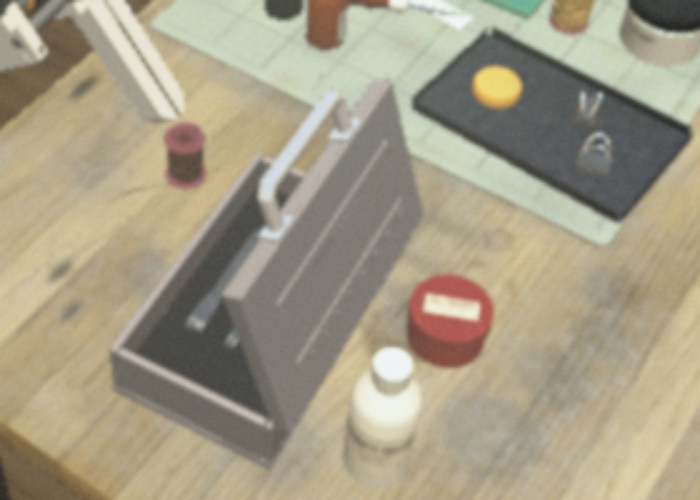

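The bar's near end is at (265,195) and the lid corner at (233,297), so the lid is at about 1.25 rad and falling freely. The finger, at upper left, is clear. I'll move it to the catch pose for 0.9 rad and wait.

Request:
apply_moves --moves '[[[-0.02,0,0.05],[0,0,0],1],[[-0.04,0,0.1],[0,0,0],1],[[-0.063,0,0.147],[0,0,0],1],[[-0.063,0,0.147],[0,0,0],1],[[-0.063,0,0.147],[0,0,0],1],[[-0.063,0,0.147],[0,0,0],1],[[-0.063,0,0.147],[0,0,0],1],[[-0.063,0,0.147],[0,0,0],1],[[-0.063,0,0.147],[0,0,0],1],[[-0.063,0,0.147],[0,0,0],1],[[-0.063,0,0.147],[0,0,0],1],[[-0.063,0,0.147],[0,0,0],1]]'

```text
clock: 7.83
eef_pos: [552.2, -124.5, 167.8]
eef_rot: [3.142, 0.603, 1.694]
wrist_force: [0.9, -0.2, 0.0]
finger_gap: 0.9
finger_force: 0.0
```

Request:
apply_moves --moves '[[[0,0,0],[0,0,0],1],[[0,0,0],[0,0,0],1],[[0,0,0],[0,0,0],1],[[0,0,0],[0,0,0],1],[[0,0,0],[0,0,0],1],[[0,0,0],[0,0,0],1],[[0,0,0],[0,0,0],1],[[0,0,0],[0,0,0],1],[[0,0,0],[0,0,0],1],[[0,0,0],[0,0,0],1],[[0,0,0],[0,0,0],1],[[0,0,0],[0,0,0],1]]'

```text
clock: 8.83
eef_pos: [552.2, -124.6, 167.8]
eef_rot: [-3.142, 0.603, 1.694]
wrist_force: [0.2, 0.3, -0.8]
finger_gap: 0.3
finger_force: 0.4
```

```bash
python3 - <<'E'
from h import *
import cv2
im=viewer.camera("scene");cv2.imwrite("pics/s4.png",cv2.resize(im[130:330,240:520],None,fx=2.5,fy=2.5))
p,R,s=st();print(loc(p),s["wrist_force"],s["joints"],s["clock"])
P=lambda th:(np.array([-150*np.cos(th)+7*np.sin(th),50+150*np.sin(th)+7*np.cos(th)]))
a=P(.9)
for th in(.8,.7,.6,.5,.4,.3,.25,.2,.15,.1,.05,0,-.04):
    q=P(th)-a; print(th,rel(W(0,0,0),RT(.6),W(q[0],0,q[1]),RT(.6))[0])
E
```

```text
[-1.022e+02 -1.000e-01  1.678e+02] [ 0.52808734  1.07060443 -1.02667762] [-0.03451338  0.37045102  1.67253426 -0.67991517  1.09951561  0.16084705] 8.8833
0.8 [ 0.06  -0.     0.004]
0.7 [ 0.119 -0.     0.015]
0.6 [0.177 0.    0.031]
0.5 [ 0.233 -0.     0.053]
0.4 [ 0.286 -0.     0.08 ]
0.3 [ 0.336 -0.     0.113]
0.25 [ 0.36  -0.     0.131]
0.2 [ 0.383 -0.     0.151]
0.15 [ 0.405 -0.     0.171]
0.1 [ 0.426 -0.     0.193]
0.05 [ 0.446 -0.     0.215]
0 [0.465 0.    0.239]
-0.04 [0.479 0.    0.258]
```

View pics/s4.png

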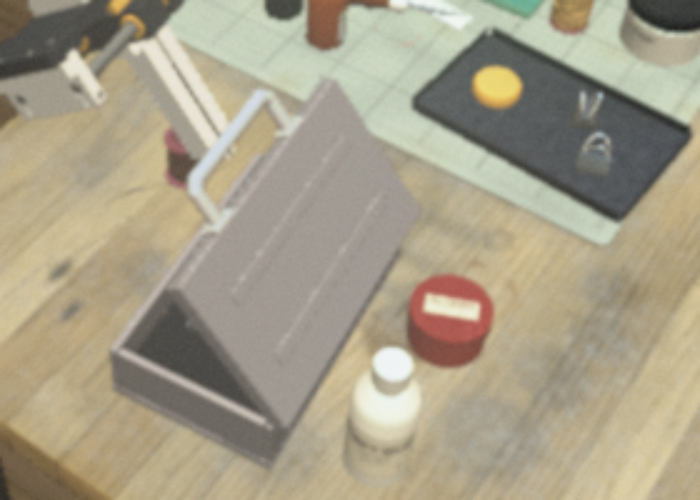

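The lid corner at (178,290) puts the lid at about 0.9 rad, resting on the finger. The wrist force of about 1.5 N confirms contact. I'll hold briefly, then lower along the arc at about 0.2 rad/s.

Request:
apply_moves --moves '[[[0,0,0],[0,0,0],1],[[0,0,0],[0,0,0],1],[[0,0,0],[0,0,0],1],[[0,0,0],[0,0,0],1],[[0,0,0],[0,0,0],1],[[0.01,0,0.001],[0,0,0],1],[[0.02,0,0.001],[0,0,0],1],[[0.03,0,0.002],[0,0,0],1],[[0.04,0,0.003],[0,0,0],1],[[0.05,0,0.004],[0,0,0],1],[[0.06,0,0.005],[0,0,0],1],[[0.07,0,0.006],[0,0,0],1]]'

```text
clock: 9.88
eef_pos: [550.4, -110.9, 156.4]
eef_rot: [-3.141, 0.603, 1.694]
wrist_force: [-0.3, 0.0, -1.6]
finger_gap: 0.2
finger_force: 0.3
```

Request:
apply_moves --moves '[[[0.01,0,0.002],[0,0,0],1],[[0.02,0,0.004],[0,0,0],1],[[0.03,0,0.006],[0,0,0],1],[[0.04,0,0.009],[0,0,0],1],[[0.05,0,0.011],[0,0,0],1],[[0.06,0,0.014],[0,0,0],1],[[0.07,0,0.017],[0,0,0],1],[[0.08,0,0.02],[0,0,0],1],[[0.09,0,0.023],[0,0,0],1],[[0.1,0,0.026],[0,0,0],1],[[0.11,0,0.029],[0,0,0],1],[[0.12,0,0.032],[0,0,0],1]]'

```text
clock: 10.88
eef_pos: [547.9, -91.0, 132.8]
eef_rot: [-3.141, 0.603, 1.694]
wrist_force: [1.1, 0.5, -0.1]
finger_gap: 0.7
finger_force: 0.3
```

Request:
apply_moves --moves '[[[0.009,0,0.004],[0,0,0],1],[[0.018,0,0.008],[0,0,0],1],[[0.027,0,0.012],[0,0,0],1],[[0.036,0,0.016],[0,0,0],1],[[0.045,0,0.021],[0,0,0],1],[[0.054,0,0.025],[0,0,0],1],[[0.063,0,0.03],[0,0,0],1],[[0.072,0,0.034],[0,0,0],1],[[0.081,0,0.039],[0,0,0],1],[[0.09,0,0.043],[0,0,0],1],[[0.098,0,0.048],[0,0,0],1],[[0.107,0,0.053],[0,0,0],1]]'

```text
clock: 11.88
eef_pos: [546.2, -76.7, 106.7]
eef_rot: [-3.142, 0.603, 1.694]
wrist_force: [0.8, 0.1, 0.1]
finger_gap: 0.5
finger_force: 0.4
```

```bash
python3 - <<'E'
from h import *
import cv2
im=viewer.camera("scene");cv2.imwrite("pics/s5.png",cv2.resize(im[130:330,240:520],None,fx=2.5,fy=2.5))
p,R,s=st();print(loc(p),s["wrist_force"],s["joints"],s["clock"])
P=lambda th:(np.array([-150*np.cos(th)+7*np.sin(th),50+150*np.sin(th)+7*np.cos(th)]))
p0=loc(p)
for th in(.4,.35,.3,.2,.1,0):
    x2,z2=-120*np.cos(th)+14*np.sin(th),50+120*np.sin(th)+14*np.cos(th)
    q=P(th)-13*np.array([.825,.565])-5*np.array([.565,-.825])
    print(th,"corner",((proj("scene",W(x2,-100,z2))-[240,130])*2.5).round(),rel(W(p0[0],0,p0[2]),RT(.6),W(q[0],0,q[1]),RT(.6))[0])
E
```

```text
[-150.7   -0.2  106.2] [ 0.69371284  0.73218302 -1.31979305] [ 0.05597554  0.4535087   1.71999443 -0.71099107  1.04937401  0.32329113] 11.9333
0.4 corner [118. 306.] [-0.018 -0.    -0.014]
0.35 corner [115. 310.] [ 0.008 -0.     0.002]
0.3 corner [112. 313.] [ 0.032 -0.     0.019]
0.2 corner [107. 321.] [ 0.079 -0.     0.056]
0.1 corner [104. 330.] [ 0.122 -0.     0.098]
0 corner [103. 339.] [ 0.161 -0.     0.144]
```

View pics/s5.png

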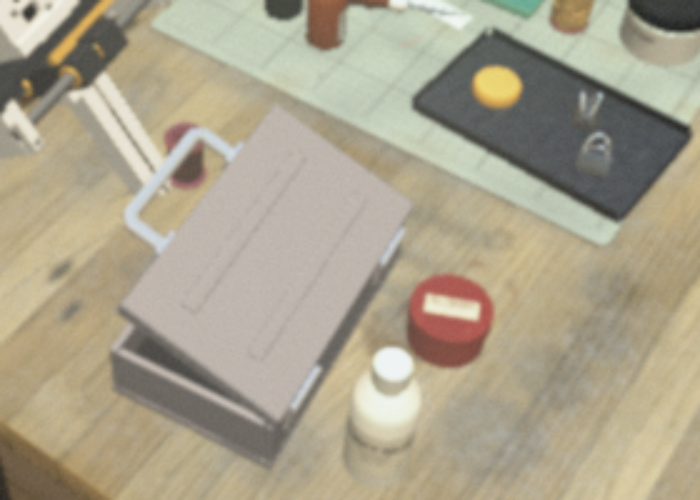

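The lid is at about 0.38 rad (corner at (122,310)), still resting on the finger, and the spool is untouched. I'll lower the rest slowly.

Request:
apply_moves --moves '[[[0.006,0,0.004],[0,0,0],1],[[0.012,0,0.008],[0,0,0],1],[[0.018,0,0.012],[0,0,0],1],[[0.024,0,0.017],[0,0,0],1],[[0.03,0,0.021],[0,0,0],1],[[0.036,0,0.025],[0,0,0],1],[[0.042,0,0.03],[0,0,0],1],[[0.048,0,0.034],[0,0,0],1],[[0.054,0,0.038],[0,0,0],1],[[0.06,0,0.042],[0,0,0],1],[[0.066,0,0.046],[0,0,0],1],[[0.073,0,0.051],[0,0,0],1]]'

```text
clock: 12.93
eef_pos: [545.3, -69.0, 86.0]
eef_rot: [3.141, 0.603, 1.694]
wrist_force: [-0.2, 0.6, -0.5]
finger_gap: 0.3
finger_force: 0.5
```

Request:
apply_moves --moves '[[[0.005,0,0.005],[0,0,0],1],[[0.009,0,0.009],[0,0,0],1],[[0.014,0,0.014],[0,0,0],1],[[0.018,0,0.018],[0,0,0],1],[[0.023,0,0.023],[0,0,0],1],[[0.027,0,0.027],[0,0,0],1],[[0.032,0,0.032],[0,0,0],1],[[0.036,0,0.036],[0,0,0],1],[[0.041,0,0.041],[0,0,0],1],[[0.046,0,0.046],[0,0,0],1],[[0.05,0,0.05],[0,0,0],1],[[0.055,0,0.055],[0,0,0],1]]'

```text
clock: 13.93
eef_pos: [544.9, -65.4, 66.8]
eef_rot: [3.141, 0.603, 1.694]
wrist_force: [-0.7, 4.1, -0.2]
finger_gap: 0.4
finger_force: 1.9
```

Request:
apply_moves --moves '[[[0.004,0,0.005],[0,0,0],1],[[0.008,0,0.01],[0,0,0],1],[[0.012,0,0.015],[0,0,0],1],[[0.017,0,0.02],[0,0,0],1],[[0.021,0,0.025],[0,0,0],1],[[0.025,0,0.03],[0,0,0],1],[[0.029,0,0.035],[0,0,0],1],[[0.033,0,0.04],[0,0,0],1],[[0.038,0,0.045],[0,0,0],1],[[0.042,0,0.05],[0,0,0],1],[[0.046,0,0.055],[0,0,0],1],[[0.05,0,0.06],[0,0,0],1]]'

```text
clock: 14.93
eef_pos: [544.6, -64.1, 47.5]
eef_rot: [-3.142, 0.604, 1.694]
wrist_force: [0.2, 0.4, 0.3]
finger_gap: 0.8
finger_force: 0.0
```

```bash
python3 - <<'E'
from h import *
import cv2
im=viewer.camera("scene");cv2.imwrite("pics/s6.png",cv2.resize(im[130:330,240:520],None,fx=2.5,fy=2.5))
p,R,s=st();print(loc(p),s["wrist_force"],s["joints"],s["clock"])
E
```

```text
[-163.3   -0.2   47.2] [ 0.11681095 -0.1420345   0.04246191] [ 0.07982294  0.55229415  1.74003481 -0.75548366  0.97395207  0.43420815] 14.9833
```

View pics/s6.png

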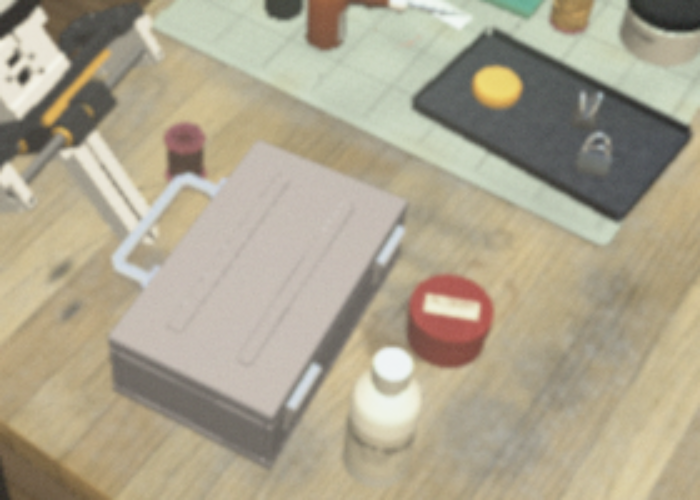

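The lid lies shut on the case (corner at (112,340)), contact force is zero, and the spool, tin and bottle have not moved. I'll withdraw the finger along its own axis.

Request:
apply_moves --moves '[[[0.03,0,0],[0,0,0],1],[[0.03,0,-0.05],[0,0,0],1],[[0.03,0,-0.15],[0,0,0],1],[[0.03,0,-0.3],[0,0,0],1],[[0.03,0,-0.45],[0,0,0],1],[[0.03,0,-0.6],[0,0,0],1],[[0.03,0,-0.6],[0,0,0],1],[[0.03,0,-0.6],[0,0,0],1],[[0.03,0,-0.6],[0,0,0],1]]'

```text
clock: 15.73
eef_pos: [533.0, 27.0, 166.5]
eef_rot: [-3.141, 0.603, 1.695]
wrist_force: [-0.7, -0.0, -0.5]
finger_gap: 0.1
finger_force: 0.0
```

```bash
python3 - <<'E'
from h import *
import cv2
im=viewer.camera("scene");cv2.imwrite("pics/s7.png",cv2.resize(im[130:330,240:520],None,fx=2.5,fy=2.5))
p,R,s=st();print(loc(p),s["wrist_force"],s["clock"])
E
```

```text
[-254.6   -0.6  166. ] [ 0.13187224  0.78731848 -0.62894161] 15.7833
```

View pics/s7.png

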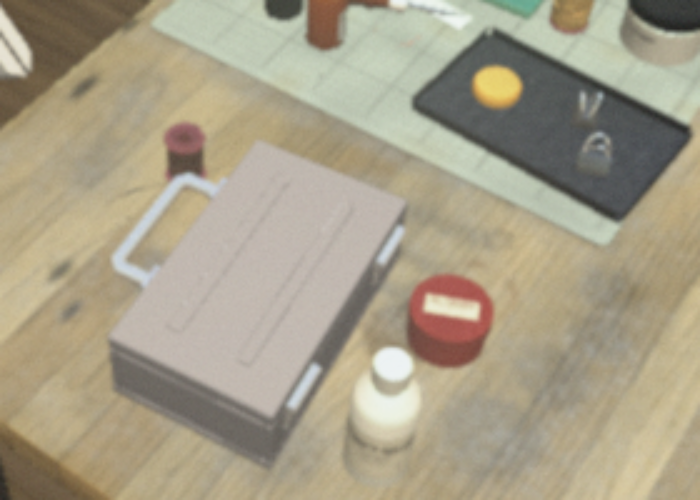

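The lid is shut with its corner at (112,340), the spool (185,150), tin (450,315) and bottle (383,410) are unmoved, and the hand is clear. Handing in.

```bash
python3 -c "
from cell import manip
print(manip.sign_off())"
```

```text
the job is handed in; nothing more can be done
None
```

The lid was nudged past upright, fell freely, was caught on the finger at about 0.9 rad and lowered gently until shut; the things beside the case look unmoved, the hand is clear, and the job was handed in at about 16 s (no verdict shown).

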